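Take the empty reel off its spindle

TASK

Draw the empty wooden reel along the thin steel spindle of the reel stand and off its free end, feeling your way and giving way to any side force above a few newtons, so that the spindle is hardly bent. Then lay the reel on its side in the V-shaped wooden cradle, both flanges in the notches, set down gently and not dropped, let go of it, and leave the other things where they are.

Things in the scene. Friction and masses are not known exactly. Their poses are not given: they have to be found in the camera images.
- reel: Empty wooden thread reel, 56 mm long, 70 g: barrel 30 mm in diameter (grip it here, across the axis), a 46 mm flange 5 mm thick at each end. Origin at its centre, x along its axis, either way round; it may be rolled about x. Bore: 17.5 mm square over the middle 16 mm, 24 mm round beyond. It hangs level on the spindle, centre 52 to 68 mm from the head's middle, and may point up to 0.15 rad away from the spindle's true direction.
- reel_stand: Fixed stand: steel foot plate 82 x 84 x 10 mm and grey post, capped at z = 109 to 141 mm by a steel head block 36 mm (x) by 50 mm (y), from which the spindle sticks out. Origin under the post on the table; x is level and points roughly towards the spindle's free end (see stand_top for how roughly).
- stand_top (a point): Point on the stand's post, 125 mm above its origin, same axes. The spindle, a level steel rod 14 mm thick with bevelled tip, lies at this height; its tip is 185 mm from the head's middle. The head was clamped by hand: its middle is off this point along y by up to 10 mm and it is turned about z by up to 0.17 rad. That setting is not measured: see or feel it.
- spindle_sway (a joint): How far the spindle is bent sideways in its rubber bush, about the vertical through the head's middle (rad; 0 unbent, positive = tip towards the stand's +y). Springs back, 100 N m/rad: 4 N sideways at the tip gives 0.0075. More than 0.012 either way is too much.
- spindle_dip (a joint): How far the spindle is bent up or down in its rubber bush (rad; 0 unbent, positive = tip down). Springs back, 100 N m/rad. More than 0.012 either way is too much.
- cradle: Fixed wooden cradle, 96 x 76 mm, 45 mm high. Origin under its centre on the table, x along the axis of a reel lying in it (either way round). Two 45 degree V notches, 12 mm thick, at x = -25.5 and +25.5 mm take the flanges; end plates leave 5.5 mm of play each way along x. A seated reel's centre is 48 mm above the origin. Between the notches 39 mm is open for fingers down to z = 8 mm.
- thread_spool: Upright full thread spool, 47 mm in diameter, 60 mm high, loose bystander; origin under its middle.
- glue_pot: Open plastic glue pot, 73 mm in diameter, 81 mm high, loose bystander; origin under its middle.
- press_weight: Steel block with brass knob, 55 x 60 x 53 mm, loose bystander in the low tool tray (32 mm high) that is fixed to the table under the spindle; origin under its middle.
Not all that is in view belongs to the job. What is shaped like the reel but orange or red is not meant.

How it is judged:
On the way:
1. the reel is clear of the spindle's free end (horizontal distance between reel and reel_stand above 0.22 m and height (world z) of reel above 0.09 m), for 0.1 s.
At the end, for the whole second after the job is handed in: The reel lies at rest in the cradle, let go: its centre within 8 mm along and 5 mm across the cradle and 43 to 53 mm above the table, its axis within 0.12 rad of the cradle's (x of reel in the frame of cradle between -0.008 and 0.008 m and y of reel in the frame of cradle between -0.005 and 0.005 m and z of reel in the frame of cradle between 0.043 and 0.053 m and angle between the x axis of reel and the x axis of cradle, either way round below 0.12 rad and linear speed of reel below 0.02 m/s); the robot touches nothing.
It fails at once if the spindle is bent more than 0.012 rad (about 0.7 degrees) sideways (value of joint spindle_sway above 0.012 rad or value of joint spindle_sway below -0.012 rad).
It fails at once if the spindle is bent more than 0.012 rad up or down (value of joint spindle_dip above 0.012 rad or value of joint spindle_dip below -0.012 rad).
It fails at once if the reel is dropped or flung (faster than 0.9 m/s) (linear speed of reel above 0.9 m/s).
It fails at once if the spool, glue pot or press weight is shifted more than 25 mm (distance of any of thread_spool, glue_pot, press_weight from where it was at the start of the episode above 0.025 m).
It also fails if it takes over 67 s, if anything falls off the work surface, if the arm or the gripper's body presses on something with over 40 N, if the wrist force passes 120 N, or if a joint passes its speed limit or range.

ROBOT

A 7-joint arm with a two-finger parallel gripper is mounted at the origin on the work surface; the furniture and walls round the work are solid. World frame = base frame: x ahead of the robot, y to its left, z up, the work surface at z = 0. Lengths are in m, angles in rad, forces in N, time in s.
With the tool pointing down it reaches from about 0.425 to 1.025 m from the base axis. Payload 3.6 kg.
Tool frame: the origin (TCP) lies midway between the tips of the shut fingers; the grasp point (between the pads) lies 19 mm behind it (bot.grasp_offset is the distance from the TCP to the grasp point, in m); z points along the fingers, y is the line along which they close (so a half turn about z gives the same grasp; the last joint's range is limited). The gripper opens to 85 mm and grips with 20 to 120 N. Pads are 22 mm wide; open, the fingers measure 114 mm over their backs; the gripper's body (76 mm by 85 mm) begins 54 mm behind the grasp point. The pads swing forward as they close: fully open they stand 13 mm farther back than shut.
Start: joints at [1.252, 0.591, 0.048, 1.609, -0.033, 0.943, -0.034], TCP at [0.162, -0.707, 0.231] pointing down, gripper open.
Joint ranges: [-2.69, 2.69], [-0.47, 2.24], [-1.27, 1.36], [0.19, 2.51], [-1.53, 4.68], [0.08, 2.07], [-3.09, 3.09]. Speed limits (rad/s): [2.57, 2.57, 3.14, 3.14, 3.14, 3.14, 3.14].

INTERFACE

Orientations are given as a unit quaternion [x, y, z, w].
In Python, from workcell import bot, vision, job gives the robot as it stands. The module is installed in compiled form; this text tells all that it offers.
- The arm moves only by the tool jog_arm, never from a script. Its argument "series" is a list that holds one entry, the list of rows, each a list of 7 numbers: the turn, a rotation vector about the tool's x, y, z in rad, then the shift along the tool's x, y, z in mm, then the closure in counts, from 0 (fully open) to 255 (shut). In form: [[[ax, ay, az, tx, ty, tz, grip], ...]]. A call has 1 to 10 rows; each row shifts and turns the commanded pose from where the row before left it, along the tool's axes as they then stand; what a row does not reach is not made up. A row lasts 1/10 s, in which the tool goes at most 50 mm and 8.59 degrees, less where a joint would pass 70% of its speed; a pose out of reach is approached as far as the arm can. A call is refused whole if a number of a shift passes 50 or a number of a turn 0.15, either way. A call with a gripper value outside its range is refused whole. The fingers move at their own pace and stop on an object; the grip force is fixed at half the most. Time passes only in rows, so rows that do not move let the fingers close. It gives the time, the measured TCP pose, the force and the opening at its end, in the units of the state.
- bot.state(): the state, without advancing time (a new reading comes with each control period).
- vision.snapshot(name): name is "scene" or "top" or "wrist"; returns a dict with "pixels" (480x640x3 uint8, blue, green, red), "z_map" (480x640 float32, m along the optical axis (not along the pixel's ray), 0 where there is no reading), "fx", "fy", "cx", "cy" (pixels), "rvec" (rotation vector, rad) and "tvec" (3), from world to camera coordinates, as OpenCV has them. Camera axes: x right, y down, z forward; pixel columns grow to the right and rows downward; lengths in m; the calibration is good to about 2 mm. A picture is of the moment at which its call begins.
- job.close_job(): hands the job in, once; it reports no verdict.
The state is a dict: "clock": time; "joint_pos": joint angles; "joint_vel": joint speeds; "joint_torque": joint torques, N m; "eef_pos": TCP position; "ee_rot": TCP orientation; "ft_force": force on the tool from outside, world axes, zero at the start; "wrist_torque": the same for the moment, N m; "finger_gap": finger opening in m.
Only numpy, scipy, OpenCV 4.12 (cv2) and the standard library are available. Lean on these libraries where they do the work, as an engineer would, in place of code of your own. Each camera call takes 0.05 s, during which the arm holds its last target. There are 200 camera calls.

## Working session

There is one attempt and no reset: what is moved stays moved. The work goes in short steps, Python scripts to look and compute and a tool call to move; the robot and the scene stay as the last step left them, time stands still between calls to the robot, and variables do not carry over. Pictures are saved under pics/ and viewed, on a budget of 10 in all, crops included, one or two more only if the job needs it, and the job is handed in when it is done.

Besides the shell and the picture viewer there is one more tool, called in YAML: its name, and indented under it one key for each argument. jog_arm: Moves the arm, as the interface text tells. Its arguments: {"type":"object","properties":{"series":{"type":"array","items":{"type":"array","items":{"type":"array","items":{"type":"number"}}}}},"required":["series"]}

```bash
mkdir -p pics; cat > h.py <<'E'
import numpy as np,cv2
from workcell import bot,vision,job
from scipy.spatial.transform import Rotation as R
def snap(n,save=None):
    s=vision.snapshot(n)
    if save: cv2.imwrite('pics/'+save,s['pixels']); np.savez('pics/'+save[:-4],**s)
    return s
def cloud(s):
    z=s['z_map'];v,u=np.mgrid[:480,:640]
    P=np.stack([(u-s['cx'])/s['fx']*z,(v-s['cy'])/s['fy']*z,z],-1)
    Rm=cv2.Rodrigues(np.array(s['rvec'],float))[0]
    W=(P-np.array(s['tvec']).ravel())@Rm
    W[z==0]=np.nan
    return W
E
python3 - <<'E'
from h import *
for n in('scene','top'):
    s=snap(n,n+'0.png')
st=bot.state();print(st,bot.grasp_offset)
E
```

```text
{'clock': 0.1, 'joint_pos': array([ 1.25151338,  0.59206074,  0.04829353,  1.60970556, -0.03330076,
        0.94270786, -0.03368887]), 'joint_vel': array([ 1.47229392e-03, -3.46101798e-03, -5.00924850e-04, -2.70475289e-03,
        1.34689677e-03,  7.10004037e-04, -4.21878245e-05]), 'joint_torque': array([ 4.89541300e-03, -5.49997544e+01,  1.55293487e+00, -1.98826200e+01,
        9.68349050e-03,  3.77376200e-03,  3.85468604e-05]), 'eef_pos': array([ 0.16215188, -0.70585804,  0.2302266 ]), 'ee_rot': array([ 9.93628374e-01,  1.12701268e-01, -1.72029014e-04, -1.02412214e-03]), 'ft_force': array([-0.92663455,  0.28849858, -0.11665553]), 'wrist_torque': array([-0.03063801, -0.0239052 ,  0.02289146]), 'finger_gap': 0.08503892278260167} 0.0187
```

View pics/scene0.png

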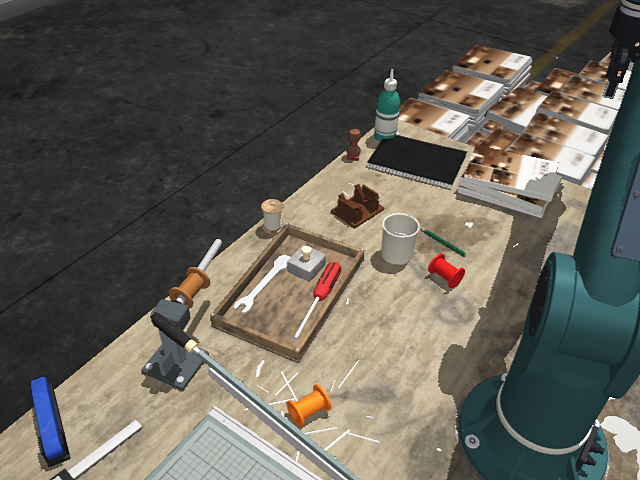

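View pics/top0.png

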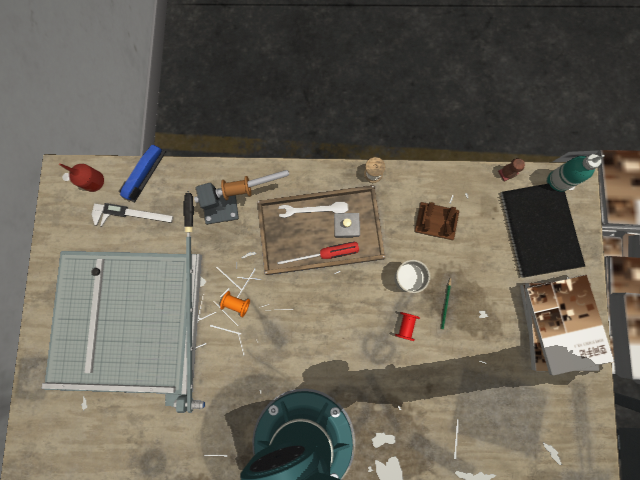

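The top view shows the brown reel at about (236,187) on a spindle whose tip is near (288,173). The head block is at (207,197), the cradle at (438,220), the glue pot at (411,277), the spool at (375,168) and the press weight at (347,224). The red and orange reels are decoys.

```bash
python3 - <<'E'
from h import *
def ld(n): return dict(np.load('pics/'+n+'.npz'))
s=ld('top0'); W=cloud(s); print(s['fx'],W[240,320],'campos',-cv2.Rodrigues(s['rvec'])[0].T@s['tvec'].ravel())
def reg(u0,u1,v0,v1,zl,zh,W=W):
    P=W[v0:v1,u0:u1].reshape(-1,3); m=(P[:,2]>zl)&(P[:,2]<zh); return P[m]
def box(P):
    r=cv2.minAreaRect((P[:,:2]*1000).astype(np.float32)); print('   box',np.round(r[0],1),np.round(r[1],1),round(r[2],1), 'mean',P.mean(0).round(4),'zmax',P[:,2].max().round(4),len(P))
print('head top');H=reg(185,228,175,225,.135,.148);box(H)
print('spindle');S=reg(256,300,160,195,.115,.145);box(S)
# per column ridge
R_=reg(222,252,170,205,.10,.17);print('reel');box(R_)
for nm,P in(('spindle',S[S[:,2]>.128]),('reel',R_[R_[:,2]>.133])):
    c=P[:,:2].mean(0);d=np.linalg.svd(P[:,:2]-c)[2][0] if len(P)<5000 else 0; d=d*np.sign(-d[1])
    t=(P[:,:2]-c)@d;print(nm,c.round(4),d.round(4),'yaw',np.degrees(np.arctan2(d[1],d[0])),'ends',(c+d*t.min()).round(4),(c+d*t.max()).round(4),P[:,2].max())
print('foot');box(reg(190,250,180,235,.006,.016))
print('cradle');C=reg(405,470,195,245,.02,.06);box(C);box(C[C[:,2]>.042]); 
box(reg(405,470,195,245,.004,.06))
print('spool');box(reg(360,392,152,185,.03,.08))
print('pot');box(reg(385,440,250,300,.06,.1))
print('weight');box(reg(330,362,208,240,.03,.08))
# scene camera
s2=ld('scene0');W2=cloud(s2)
S2=reg(200,230,235,275,.11,.145,W2);print('scene spindle');box(S2)
H2=reg(150,192,285,330,.137,.148,W2);print('scene head');box(H2)
a=s['pixels'][150:250,180:310];b=s['pixels'][185:255,400:475]
cv2.imwrite('pics/c1.png',cv2.resize(a,(780,600),interpolation=cv2.INTER_CUBIC))
E
```

```text
440.04687200541184 [ 0.46220596 -0.02486789  0.00834691] campos [ 0.30690395 -0.07893354  1.05504894]
head top
   box [530.  223.5] [ 58.6 114.8] 44.8 mean [0.536  0.2121 0.1414] zmax 0.148 501
spindle
   box [582.5  78.9] [15.  74.2] 18.5 mean [0.581  0.0782 0.1307] zmax 0.1362 212
reel
   box [556.  154.1] [43.7 66.5] 8.9 mean [0.5543 0.1537 0.1347] zmax 0.1487 452
spindle [0.5814 0.0783] [ 0.3272 -0.9449] yaw -70.89958269047955 ends [0.5692 0.1136] [0.5935 0.0434] 0.13616812074248277
reel [0.5553 0.1562] [ 0.2223 -0.975 ] yaw -77.15652305922033 ends [0.5489 0.1843] [0.5633 0.1211] 0.14869643845812033
foot
   box [533.7 217.9] [106.3 134. ] 2.4 mean [0.5268 0.2154 0.0109] zmax 0.0159 557
cradle
   box [ 516.  -304.2] [79.3 66.1] 79.1 mean [ 0.5155 -0.3046  0.0349] zmax 0.0491 458
   box [ 515.4 -303.6] [77.3 64.5] 78.9 mean [ 0.5169 -0.3025  0.0439] zmax 0.0491 104
   box [ 519.3 -305.6] [121.  154.5] 0.9 mean [ 0.514  -0.3021  0.0178] zmax 0.0491 1334
spool
   box [ 632.2 -150.6] [45.1 44.7] 65.0 mean [ 0.631  -0.1504  0.0592] zmax 0.0658 323
pot
   box [ 376.1 -234.5] [70.5 72.1] 1.5 mean [ 0.3789 -0.2419  0.0771] zmax 0.0848 239
weight
   box [497.1 -87.6] [55.3 59. ] 1.4 mean [ 0.4962 -0.0869  0.039 ] zmax 0.0622 594
scene spindle
   box [574.4  92.8] [21.  98.8] 27.2 mean [0.576  0.0878 0.1299] zmax 0.1447 298
scene head
   box [537.2 213.6] [ 49.4 104.2] 16.0 mean [0.5364 0.2134 0.1404] zmax 0.1479 623
```

View pics/c1.png

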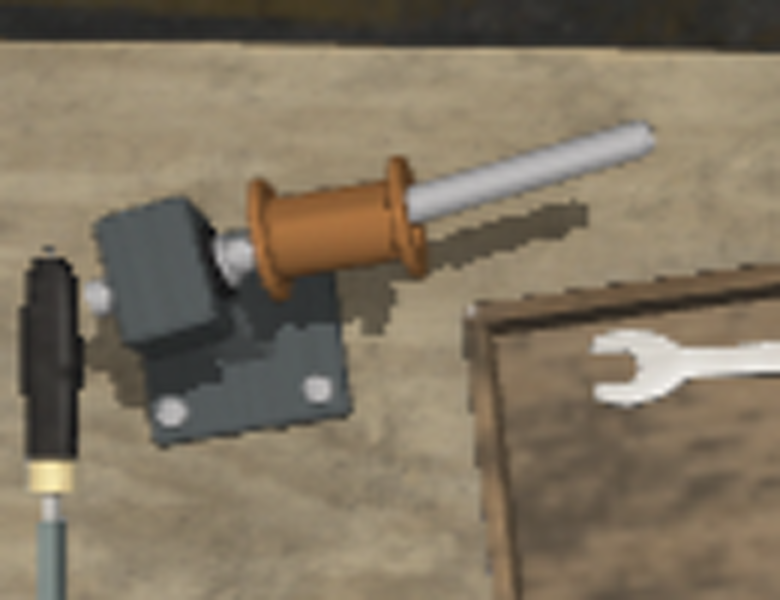

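The crop shows the spindle axis running from about (418,203) to the tip at (648,135). The reel's flanges are at about (270,238) and (407,215), so the reel is turned about 8° from the spindle.

```bash
cat >> h.py <<'E'
def ray(s,u,v,z):
    Rm=cv2.Rodrigues(np.array(s['rvec'],float))[0];c=-Rm.T@np.array(s['tvec']).ravel()
    d=Rm.T@np.array([(u-s['cx'])/s['fx'],(v-s['cy'])/s['fy'],1]); return c+d*(z-c[2])/d[2]
def ld(n): return dict(np.load('pics/'+n+'.npz'))
def pred(rows,st=None):
    st=st or bot.state();p=np.array(st['eef_pos']);q=R.from_quat(st['ee_rot'])
    for r in rows: p=p+q.apply(np.array(r[3:6])/1000);q=q*R.from_rotvec(r[:3])
    x=q.as_matrix()[:,0];return p.round(4),'yaw',np.degrees(np.arctan2(x[1],x[0])).round(2)
def yaw(st): x=R.from_quat(st['ee_rot']).as_matrix();return np.degrees(np.arctan2(x[1,0],x[0,0])),x[:,2]
E
python3 - <<'E'
from h import *
s=ld('top0')
q=lambda u,v,z:ray(s,u/6+180-.4,v/6+150-.4,z)[:2]
def ln(n,a,b):
    d=b-a;print(n,a.round(4),b.round(4),'mid',((a+b)/2).round(4),'yaw',np.degrees(np.arctan2(d[1],d[0])).round(2),'len',np.hypot(*d).round(4))
ln('spindle',q(418,203,.125),q(652,134,.125))
ln('reel bar top',q(275,197,.125),q(385,182,.125));ln('reel bar bot',q(285,275,.125),q(398,262,.125))
ln('flanges top',q(262,182,.146),q(400,157,.146))
ln('head L',q(93,215,.141),q(183,198,.141));ln('head R',q(183,198,.141),q(219,302,.141));ln('headLft',q(93,215,.141),q(130,345,.141))
ln('foot',q(157,445,.01),q(350,408,.01))
b=s['pixels'][190:250,400:480];cv2.imwrite('pics/c2.png',cv2.resize(b,(800,600),interpolation=cv2.INTER_CUBIC))
z=W=cloud(s)[190:250,400:480]
rows=[[0,0,-.1,45,-20,2,0]]*6+[[0,0,-.078,49,-8,0,0]]*13
for k in(6,10,16,19):print(pred(rows[:k]))
E
```

```text
spindle [0.5669 0.128 ] [0.5945 0.0432] mid [0.5807 0.0856] yaw -71.96 len 0.0891
reel bar top [0.5682 0.1808] [0.5746 0.1406] mid [0.5714 0.1607] yaw -80.97 len 0.0407
reel bar bot [0.539  0.1753] [0.5446 0.1341] mid [0.5418 0.1547] yaw -82.2 len 0.0415
flanges top [0.5678 0.1799] [0.5779 0.1307] mid [0.5729 0.1553] yaw -78.37 len 0.0503
head L [0.5559 0.2419] [0.5628 0.2097] mid [0.5593 0.2258] yaw -77.92 len 0.033
head R [0.5628 0.2097] [0.5246 0.194 ] mid [0.5437 0.2019] yaw -157.75 len 0.0412
headLft [0.5559 0.2419] [0.5083 0.225 ] mid [0.5321 0.2335] yaw -160.49 len 0.0505
foot [0.4959 0.2546] [0.5128 0.1767] mid [0.5043 0.2156] yaw -77.77 len 0.0797
(array([ 0.3445, -0.4788,  0.2186]), 'yaw', np.float64(47.32))
(array([ 0.4334, -0.3021,  0.2189]), 'yaw', np.float64(65.2))
(array([ 0.4558, -0.0077,  0.2195]), 'yaw', np.float64(92.01))
(array([0.4155, 0.1354, 0.2198]), 'yaw', np.float64(105.42))
```

View pics/c2.png

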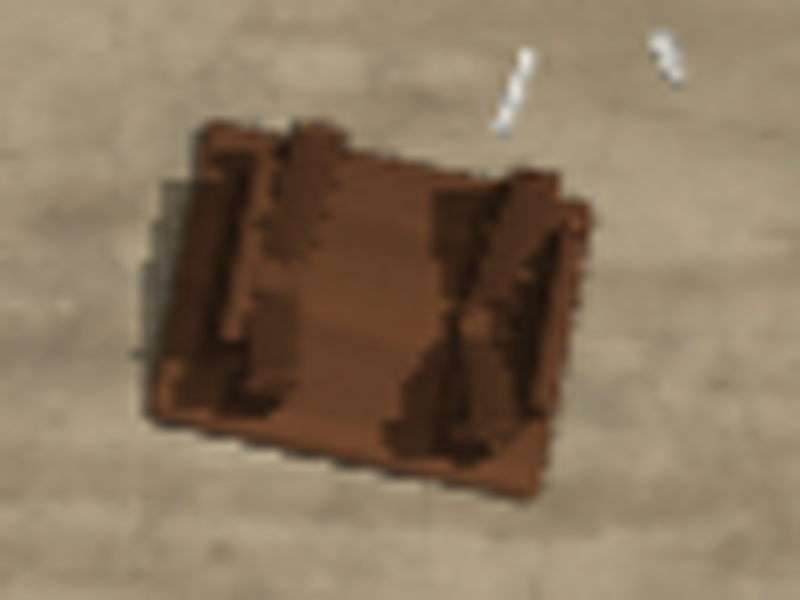

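The cradle's base corners in this crop are at about (203,120), (593,203), (540,500) and (148,420), so its axis lies about 12° off the picture's horizontal. Next I move to a hover over the reel.

jog_arm:
  series:
    - [[0,0,-0.1,45,-20,-3,0],[0,0,-0.1,45,-20,-3,0],[0,0,-0.1,45,-20,-3,0],[0,0,-0.1,45,-20,-3,0],[0,0,-0.1,45,-20,-3,0],[0,0,-0.1,45,-20,-3,0],[0,0,-0.08,49,0,0,0],[0,0,-0.08,49,0,0,0],[0,0,-0.08,49,0,0,0],[0,0,-0.08,49,0,0,0]]

```text
clock: 1.1
eef_pos: [0.46, -0.3196, 0.2492]
ee_rot: [0.839, 0.543, 0.0, 0.0]
ft_force: [0.6, 0.4, 0.4]
finger_gap: 0.0853
```

```bash
python3 - <<'E'
from h import *
s=ld('top0')
C=[ray(s,u/10+400-.45,v/10+190-.45,.008) for u,v in((203,120),(593,203),(540,500),(148,420))]
C=np.array(C);print(C.round(4),'ctr',C.mean(0).round(4))
for a,b in((0,1),(3,2),(3,0),(2,1)): d=C[b]-C[a];print(np.degrees(np.arctan2(d[1],d[0])).round(2),np.hypot(*d[:2]).round(4))
st=bot.state();print(st['clock'],st['eef_pos'],yaw(st),st['ft_force'])
rows=[[0,0,-.08,49,0,0,0]]*9
print(pred(rows))
E
```

```text
[[ 0.5618 -0.2645  0.008 ]
 [ 0.543  -0.358   0.008 ]
 [ 0.4703 -0.344   0.008 ]
 [ 0.4877 -0.2509  0.008 ]] ctr [ 0.5157 -0.3044  0.008 ]
-101.34 0.0953
-100.6 0.0947
-10.39 0.0753
-10.89 0.0741
1.1 [ 0.45999403 -0.31962981  0.24918303] (np.float64(65.83827891749317), array([ 3.33210703e-04, -1.07154524e-04, -9.99999939e-01])) [0.56666157 0.39128445 0.40041337]
(array([0.5038, 0.1098, 0.2492]), 'yaw', np.float64(107.09))
```

```bash
cat >> h.py <<'E'
def plan(p1,yaw1,n,grip=0,dec=1):
    st=bot.state();p=np.array(st['eef_pos']);q=R.from_quat(st['ee_rot']);q0=q
    # target: tool down exactly, x axis at yaw1
    c,s=np.cos(np.radians(yaw1)),np.sin(np.radians(yaw1))
    q1=R.from_matrix(np.array([[c,s,0],[s,-c,0],[0,0,-1]]))
    w=(q.inv()*q1).as_rotvec()/n; w=np.round(w,4)
    out=[];tgt0=p.copy()
    for k in range(n):
        d=tgt0+(np.array(p1)-tgt0)*(k+1)/n-p
        t=np.round(q.inv().apply(d)*1000,dec)
        out.append([float(x) for x in w]+[float(x) for x in t]+[grip]); p=p+q.apply(t/1000);q=q*R.from_rotvec(w)
    print(str(out).replace(' ',''));print(pred(out))
E
python3 -c "
from h import *
plan([.5565,.157,.25],99,10)"
```

```text
[[0.0,0.0,-0.0579,47.4,-10.7,-0.1,0],[0.0,0.0,-0.0579,48.0,-7.9,-0.1,0],[0.0,0.0,-0.0579,48.4,-5.2,-0.1,0],[0.0,0.0,-0.0579,48.5,-2.3,-0.0,0],[0.0,0.0,-0.0579,48.7,0.4,-0.1,0],[0.0,0.0,-0.0579,48.5,3.3,-0.1,0],[0.0,0.0,-0.0579,48.2,6.1,-0.1,0],[0.0,0.0,-0.0579,47.9,8.9,-0.1,0],[0.0,0.0,-0.0579,47.2,11.6,-0.1,0],[0.0,0.0,-0.0579,46.5,14.3,-0.0,0]]
(array([0.5565, 0.157 , 0.25  ]), 'yaw', np.float64(99.01))
```

jog_arm:
  series:
    - [[0,0,-0.058,47.4,-10.7,0,0],[0,0,-0.058,48,-7.9,0,0],[0,0,-0.058,48.4,-5.2,0,0],[0,0,-0.058,48.5,-2.3,0,0],[0,0,-0.058,48.7,0.4,0,0],[0,0,-0.058,48.5,3.3,0,0],[0,0,-0.058,48.2,6.1,0,0],[0,0,-0.058,47.9,8.9,0,0],[0,0,-0.058,47.2,11.6,0,0],[0,0,-0.058,46.5,14.3,0,0]]

```text
clock: 2.1
eef_pos: [0.5566, 0.1567, 0.249]
ee_rot: [0.649, 0.76, -0.0, -0.0]
ft_force: [1.3, -0.8, 0.2]
finger_gap: 0.0853
```

```bash
python3 - <<'E'
from h import *
s=snap('wrist','w1.png')
st=bot.state();print(st['clock'],st['eef_pos'],yaw(st),st['ft_force'])
E
```

```text
2.15 [0.55765867 0.16873033 0.25019094] (np.float64(99.73411806644957), array([ 0.00367193,  0.01074207, -0.99993556])) [1.29743261 6.42603285 1.94471845]
```

View pics/w1.png

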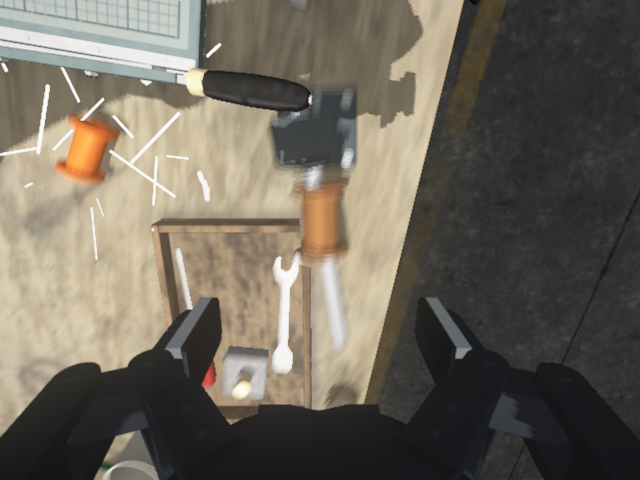

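The picture is blurred because the arm was still moving: the reel is at about (322,218) and the spindle tip near (340,345). I'll let it settle and measure again.

jog_arm:
  series:
    - [[0,0,0,0,0,0,0],[0,0,0,0,0,0,0],[0,0,0,0,0,0,0],[0,0,0,0,0,0,0],[0,0,0,0,0,0,0]]

```text
clock: 2.65
eef_pos: [0.5567, 0.1535, 0.2493]
ee_rot: [0.651, 0.759, -0.0, 0.0]
ft_force: [0.5, -0.3, 0.2]
finger_gap: 0.0851
```

```bash
python3 - <<'E'
from h import *
s=snap('wrist','w2.png')
st=bot.state();print(st['clock'],st['eef_pos'],yaw(st),st['ft_force'],s['fx'])
a=s['pixels'][80:380,240:400];cv2.imwrite('pics/c3.png',cv2.resize(a,(320*1,600)))
W=cloud(s)
print([np.nanmax(W[v,u:u+1,2]).round(4) for v,u in((218,322),(125,315),(310,335))])
def fit(n,P):
    c=np.median(P[:,:2],0);d=np.linalg.svd(P[:,:2]-c,full_matrices=False)[2][0];d=d*np.sign(-d[1])
    t=(P[:,:2]-c)@d;o=(P[:,:2]-c)@np.array([-d[1],d[0]]);print(n,len(P),'mid',(c+d*(t.min()+t.max())/2).round(4),'yaw',np.degrees(np.arctan2(d[1],d[0])).round(2),'len',np.ptp(t).round(4),'w',np.ptp(o).round(4),'z',np.percentile(P[:,2],[1,50,98]).round(4))
P=W[160:270,280:370].reshape(-1,3);fit('reel',P[(P[:,2]>.11)&(P[:,2]<.16)&(P[:,1]<.19)]); fit('reelridge',P[(P[:,2]>.137)&(P[:,2]<.142)])
P=W[268:360,300:360].reshape(-1,3);fit('spin',P[(P[:,2]>.12)&(P[:,2]<.14)])
fit('spin ridge',P[(P[:,2]>.1305)&(P[:,2]<.14)])
E
```

```text
2.7 [0.55675875 0.15389171 0.24933697] (np.float64(98.77088101176484), array([ 9.31649226e-06, -4.90003712e-04, -9.99999880e-01])) [ 0.16084625 -0.43396987 -0.55717612] 337.288962846389
[np.float64(0.137), np.float64(0.1403), np.float64(0.1326)]
reel 3345 mid [0.5581 0.1548] yaw -77.35 len 0.0758 w 0.0468 z [0.113  0.1363 0.1457]
reelridge 1411 mid [0.5544 0.1713] yaw -69.77 len 0.0857 w 0.0465 z [0.137  0.1384 0.1418]
spin 1226 mid [0.5818 0.0841] yaw -71.67 len 0.0807 w 0.0142 z [0.1252 0.1307 0.1327]
spin ridge 687 mid [0.5813 0.0847] yaw -71.77 len 0.0792 w 0.0107 z [0.1305 0.1314 0.1328]
```

View pics/c3.png

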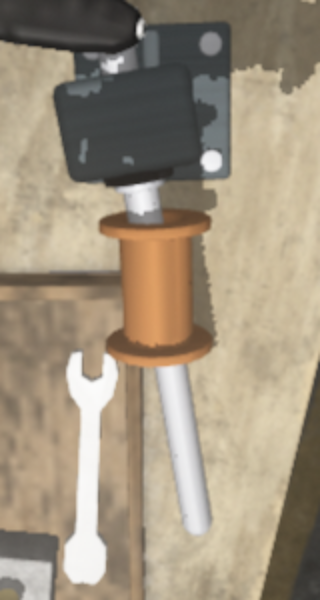

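The crop shows the barrel edges at x≈120–126 (left) and 190–193 (right). The spindle runs from (170,370) to its tip at (198,528).

```bash
python3 - <<'E'
from h import *
s=ld('w2')
q=lambda u,v,z:ray(s,u/2+240-.25,v/2+80-.25,z)[:2]
def ln(n,a,b):
    d=b-a;print(n,a.round(4),b.round(4),'mid',((a+b)/2).round(4),'yaw',np.degrees(np.arctan2(d[1],d[0])).round(2),'len',np.hypot(*d).round(4))
ln('barL',q(120,240,.125),q(126,332,.125));ln('barR',q(190,240,.125),q(193.5,332,.125))
ln('flange extr back',q(99,226,.123),q(211,220,.123));ln('fl front',q(106,350,.123),q(216,345,.123))
ln('spindle',q(170,370,.125),q(198,531,.125))
W=cloud(s)
# flange vs barrel extents by cloud: slice across; barrel cross-section circle fit
P=W[160:270,280:370].reshape(-1,3)
P=P[(P[:,2]>.115)&(P[:,2]<.15)&(P[:,1]<.195)&(P[:,1]>.11)]
from scipy.optimize import least_squares
# barrel points: near reel line, between flanges
d=lambda y:np.array([np.cos(y),np.sin(y)])
c=np.array([.5575,.157])
t=(P[:,:2]-c)@d(np.radians(-80));B=P[abs(t)<16]
for lim in(.012,.016):
    B=P[abs(t)<lim]
    f=lambda x:np.hypot((B[:,0]-x[0])*-np.sin(x[1])+(B[:,1]-c[1])*np.cos(x[1]),B[:,2]-x[2])-.015
    r=least_squares(f,[.5575,np.radians(-80),.123],loss='soft_l1',f_scale=.001);print(len(B),'x at y=.157',r.x[0].round(4),'yaw',np.degrees(r.x[1]).round(2),'z',r.x[2].round(4),np.abs(r.fun).mean())
S=W[268:360,300:360].reshape(-1,3);S=S[(S[:,2]>.12)&(S[:,2]<.14)&(S[:,1]<.115)]
g=lambda x:np.hypot((S[:,0]-x[0])*-np.sin(x[1])+(S[:,1]-.157)*np.cos(x[1]),S[:,2]-x[2])-.007
r=least_squares(g,[.5575,np.radians(-72),.125],loss='soft_l1',f_scale=.001);print('spin x at y=.157',r.x[0].round(4),np.degrees(r.x[1]).round(2),r.x[2].round(4),np.abs(r.fun).mean())
for a in np.arange(-.036,.037,.004):
    m=abs(t-a)<.002;print(round(a,3),m.sum(),np.percentile(P[m,2],95).round(4) if m.sum() else 0,end='; ')
E
```

```text
barL [0.5393 0.1744] [0.5472 0.1358] mid [0.5432 0.1551] yaw -78.44 len 0.0394
barR [0.5671 0.1787] [0.5752 0.1402] mid [0.5712 0.1594] yaw -78.15 len 0.0394
flange extr back [0.5301 0.1783] [0.5743 0.1877] mid [0.5522 0.183 ] yaw 11.93 len 0.0452
fl front [0.5399 0.1257] [0.5859 0.1352] mid [0.5629 0.1304] yaw 11.63 len 0.047
spindle [0.5682 0.1216] [0.594  0.0437] mid [0.5811 0.0826] yaw -71.68 len 0.0821
1022 x at y=.157 0.5573 yaw -79.28 z 0.123 0.00043851286771127155
1359 x at y=.157 0.5573 yaw -79.15 z 0.123 0.00043439543001052455
spin x at y=.157 0.5573 -71.69 0.1247 0.0004150621690386891
-0.036 94 0.1328; -0.032 93 0.1326; -0.028 509 0.146; -0.024 119 0.1462; -0.02 180 0.1386; -0.016 177 0.1388; -0.012 180 0.1387; -0.008 174 0.1387; -0.004 175 0.1385; -0.0 173 0.1385; 0.004 169 0.1384; 0.008 162 0.1385; 0.012 161 0.1386; 0.016 163 0.1381; 0.02 405 0.1431; 0.024 289 0.1458; 0.028 15 0.1446; 0.032 37 0.1327; 0.036 67 0.132;
```

```bash
python3 -c "
from h import *
plan([.5573,.157,.104],101,8)"
```

```text
[[-0.0,0.0001,-0.0049,0.4,0.1,18.2,0],[-0.0,0.0001,-0.0049,0.4,0.2,18.1,0],[-0.0,0.0001,-0.0049,0.3,0.1,18.2,0],[-0.0,0.0001,-0.0049,0.4,0.1,18.2,0],[-0.0,0.0001,-0.0049,0.4,0.2,18.1,0],[-0.0,0.0001,-0.0049,0.4,0.1,18.2,0],[-0.0,0.0001,-0.0049,0.3,0.1,18.2,0],[-0.0,0.0001,-0.0049,0.4,0.2,18.1,0]]
(array([0.5573, 0.157 , 0.104 ]), 'yaw', np.float64(101.02))
```

jog_arm:
  series:
    - [[0,0,-0.005,0.4,0.1,18,0],[0,0,-0.005,0.4,0.2,18,0],[0,0,-0.005,0.4,0.1,18,0],[0,0,-0.005,0.4,0.1,18,0],[0,0,-0.005,0.4,0.2,18,0],[0,0,-0.005,0.4,0.1,18,0],[0,0,-0.005,0.4,0.1,18,0],[0,0,-0.004,0.4,0.2,19,0],[0,0,0,0,0,0,0],[0,0,0,0,0,0,0]]

```text
clock: 3.7
eef_pos: [0.5573, 0.1582, 0.1044]
ee_rot: [0.635, 0.772, -0.0, -0.0]
ft_force: [-0.2, 0.5, 0.3]
finger_gap: 0.0854
```

jog_arm:
  series:
    - [[0,0,0,0,0,0,40],[0,0,0,0,0,0,80],[0,0,0,0,0,0,110],[0,0,0,0,0,0,130],[0,0,0,0,0,0,130],[0,0,0,0,0,0,130]]

```text
clock: 4.3
eef_pos: [0.5573, 0.1584, 0.1044]
ee_rot: [0.635, 0.772, 0.0, 0.0]
ft_force: [0.0, 0.3, 0.1]
finger_gap: 0.0421
```

```bash
python3 -c "
from h import *
st=bot.state();print(st['clock'],st['eef_pos'],yaw(st),st['ft_force'],st['wrist_torque'],st['finger_gap'])"
```

```text
4.3 [0.55725455 0.15843615 0.10437754] (np.float64(101.11789191978175), array([ 8.47542907e-05, -2.55519024e-05, -9.99999996e-01])) [0.04718465 0.32230333 0.06766053] [-0.03346793  0.0199159   0.01231829] 0.04209917816354914
```

jog_arm:
  series:
    - [[0,0,0,0,0,0,145],[0,0,0,0,0,0,153],[0,0,0,0,0,0,157],[0,0,0,0,0,0,157],[0,0,0,0,0,0,157]]

```text
clock: 4.8
eef_pos: [0.5572, 0.1585, 0.1043]
ee_rot: [0.635, 0.772, -0.0, -0.0]
ft_force: [0.6, -0.0, -0.1]
finger_gap: 0.0326
```

jog_arm:
  series:
    - [[0,0,0,0,0,0,159],[0,0,0,0,0,0,159],[0,0,0,0,0,0,159]]

```text
clock: 5.1
eef_pos: [0.5572, 0.1585, 0.1043]
ee_rot: [0.635, 0.772, -0.0, -0.0]
ft_force: [-0.8, 0.4, -0.1]
finger_gap: 0.032
```

jog_arm:
  series:
    - [[0,0,0,0,0,0,161],[0,0,0,0,0,0,161],[0,0,0,0,0,0,161]]

```text
clock: 5.4
eef_pos: [0.5572, 0.1585, 0.1043]
ee_rot: [0.635, 0.772, -0.0, -0.0]
ft_force: [0.2, 0.8, 0.6]
finger_gap: 0.0316
```

jog_arm:
  series:
    - [[0,0,0,0,0,0,163],[0,0,0,0,0,0,163],[0,0,0,0,0,0,163]]

```text
clock: 5.7
eef_pos: [0.5571, 0.1584, 0.1043]
ee_rot: [0.635, 0.772, -0.0, -0.0]
ft_force: [0.3, -0.7, -0.7]
finger_gap: 0.0307
```

jog_arm:
  series:
    - [[0,0,0,0,0,0,165],[0,0,0,0,0,0,165],[0,0,0,0,0,0,165]]

```text
clock: 6.0
eef_pos: [0.5572, 0.1584, 0.1043]
ee_rot: [0.635, 0.772, -0.0, -0.0]
ft_force: [-0.3, -0.3, -0.2]
finger_gap: 0.0305
```

jog_arm:
  series:
    - [[0,0,0,0,0,0,167],[0,0,0,0,0,0,167],[0,0,0,0,0,0,167]]

```text
clock: 6.3
eef_pos: [0.5571, 0.1584, 0.1043]
ee_rot: [0.635, 0.772, -0.0, -0.0]
ft_force: [-0.5, 0.5, -0.7]
finger_gap: 0.0291
```

jog_arm:
  series:
    - [[0,0,0,0,0,0,172],[0,0,0,0,0,0,172],[0,0,0,0,0,0,172]]

```text
clock: 6.6
eef_pos: [0.557, 0.1584, 0.1043]
ee_rot: [0.635, 0.772, -0.0, -0.0]
ft_force: [-1.1, -0.0, 1.0]
finger_gap: 0.0289
```

jog_arm:
  series:
    - [[0,0,0,0,0,0,200],[0,0,0,0,0,0,200],[0,0,0,0,0,0,200]]

```text
clock: 6.9
eef_pos: [0.5571, 0.1584, 0.1043]
ee_rot: [0.635, 0.772, -0.0, -0.0]
ft_force: [-1.9, -0.6, 1.7]
finger_gap: 0.028
```

```bash
python3 -c "
from h import *
st=bot.state();print(st['clock'],st['eef_pos'],yaw(st),st['ft_force'],st['wrist_torque'],st['finger_gap'])"
```

```text
6.9 [0.55709191 0.15842732 0.10430819] (np.float64(101.11770164228025), array([-2.61980339e-04, -1.48868043e-04, -9.99999955e-01])) [-1.86124833 -0.59704229  1.72027832] [-0.07293819  0.32722192  0.0067105 ] 0.027976910118063334
```

jog_arm:
  series:
    - [[0,0,0,0,-0.3,-0.7,200],[0,0,0,0,0,-0.7,200],[0,0,0,0,0,0,200]]

```text
clock: 7.2
eef_pos: [0.557, 0.1583, 0.1056]
ee_rot: [0.635, 0.772, -0.0, -0.0]
ft_force: [-1.4, -0.0, -0.1]
finger_gap: 0.0278
```

jog_arm:
  series:
    - [[0,0,-0.02,0,0,0,200],[0,0,-0.02,0,0,0,200],[0,0,-0.02,0,0,0,200],[0,0,0,0,0,0,200],[0,0,0,0,0,0,200]]

```text
clock: 7.7
eef_pos: [0.5572, 0.1585, 0.1057]
ee_rot: [0.612, 0.791, 0.0, 0.0]
ft_force: [-0.2, -0.2, -0.4]
finger_gap: 0.0277
```

```bash
cat > st.py <<'E'
from h import *
st=bot.state();y=yaw(st)[0];f=np.array(st['ft_force']);a=np.radians(-71.7)
d=np.array([np.cos(a),np.sin(a)]);n=np.array([-d[1],d[0]])
p=st['eef_pos'];off=(p[:2]-np.array([.5573,.157]))
print(round(st['clock'],2),p.round(4),'yaw',y.round(2),'F',f.round(2),'T',st['wrist_torque'].round(3),'gap',round(st['finger_gap'],4),'| Falong',(f[:2]@d).round(2),'Fside',(f[:2]@n).round(2),'s',(off@d*1000).round(1),'side',(off@n*1000).round(2))
E
python3 st.py
```

```text
7.7 [0.5572 0.1585 0.1057] yaw 104.55 F [-0.19 -0.18 -0.36] T [-0.01   0.072  0.062] gap 0.0277 | Falong 0.11 Fside -0.23 s -1.4 side 0.36
```

jog_arm:
  series:
    - [[0,0,-0.022,0,0,0,200],[0,0,-0.022,0,0,0,200],[0,0,-0.022,0,0,0,200],[0,0,0,0,0,0,200],[0,0,0,-3,0,0,200],[0,0,0,-4,0,0,200],[0,0,0,-4,0,0,200],[0,0,0,0,0,0,200]]

```text
clock: 8.5
eef_pos: [0.5607, 0.1467, 0.1056]
ee_rot: [0.586, 0.81, -0.0, 0.0]
ft_force: [0.5, 0.0, -1.2]
finger_gap: 0.028
```

```bash
python3 st.py
```

```text
8.5 [0.5607 0.1467 0.1056] yaw 108.25 F [ 0.47  0.05 -1.2 ] T [-0.005 -0.006 -0.035] gap 0.028 | Falong 0.1 Fside 0.46 s 10.9 side 0.01
```

jog_arm:
  series:
    - [[0,0,0,-5,0,0,200],[0,0,0,-6,0,0,200],[0,0,0,-6,0,0,200],[0,0,0,-5,0,0,200],[0,0,0,0,0,0,200]]

```text
clock: 9.0
eef_pos: [0.5677, 0.1256, 0.1056]
ee_rot: [0.586, 0.81, -0.0, 0.0]
ft_force: [1.1, -0.7, -0.7]
finger_gap: 0.0275
```

```bash
python3 st.py
```

```text
9.0 [0.5677 0.1256 0.1056] yaw 108.23 F [ 1.11 -0.66 -0.66] T [ 0.052  0.019 -0.034] gap 0.0275 | Falong 0.98 Fside 0.84 s 33.1 side 0.01
```

jog_arm:
  series:
    - [[0,0,0,-6,0,0,200],[0,0,0,-6,0,0,200],[0,0,0,-6,0,0,200],[0,0,0,-5,0,0,200],[0,0,0,0,0,0,200]]

```text
clock: 9.5
eef_pos: [0.5749, 0.1039, 0.1056]
ee_rot: [0.586, 0.81, -0.0, 0.0]
ft_force: [0.1, -0.4, 0.5]
finger_gap: 0.0277
```

```bash
python3 st.py
```

```text
9.5 [0.5749 0.1039 0.1056] yaw 108.23 F [ 0.15 -0.36  0.51] T [ 0.016 -0.017  0.039] gap 0.0277 | Falong 0.39 Fside 0.03 s 56.0 side 0.04
```

jog_arm:
  series:
    - [[0,0,0,-6,0,0,200],[0,0,0,-6,0,0,200],[0,0,0,-6,0,0,200],[0,0,0,-5,0,0,200],[0,0,0,0,0,0,200]]

```text
clock: 10.0
eef_pos: [0.5821, 0.082, 0.1056]
ee_rot: [0.586, 0.81, -0.0, 0.0]
ft_force: [-0.5, -0.6, -0.8]
finger_gap: 0.0275
```

```bash
python3 st.py
```

```text
10.0 [0.5821 0.082  0.1056] yaw 108.23 F [-0.53 -0.6  -0.79] T [0.045 0.055 0.011] gap 0.0275 | Falong 0.4 Fside -0.69 s 79.0 side 0.02
```

jog_arm:
  series:
    - [[0,0,0,-6,0,0,200],[0,0,0,-6,0,0,200],[0,0,0,-6,0,0,200],[0,0,0,-5,0,0,200],[0,0,0,0,0,0,200]]

```text
clock: 10.5
eef_pos: [0.5894, 0.0602, 0.1056]
ee_rot: [0.586, 0.81, -0.0, 0.0]
ft_force: [0.9, -0.2, 0.0]
finger_gap: 0.0276
```

```bash
python3 st.py
```

```text
10.5 [0.5894 0.0602 0.1056] yaw 108.23 F [ 0.89 -0.2   0.01] T [-0.032 -0.026 -0.066] gap 0.0276 | Falong 0.47 Fside 0.78 s 102.0 side 0.05
```

jog_arm:
  series:
    - [[0,0,0,-6,0,0,200],[0,0,0,-6,0,0,200],[0,0,0,-6,0,0,200],[0,0,0,-5,0,0,200],[0,0,0,0,0,0,200]]

```text
clock: 11.0
eef_pos: [0.5966, 0.0384, 0.1056]
ee_rot: [0.586, 0.81, -0.0, 0.0]
ft_force: [0.4, -0.3, 0.4]
finger_gap: 0.028
```

```bash
python3 st.py
```

```text
11.0 [0.5966 0.0384 0.1056] yaw 108.24 F [ 0.45 -0.33  0.43] T [-0.043  0.037 -0.075] gap 0.028 | Falong 0.45 Fside 0.32 s 125.0 side 0.03
```

jog_arm:
  series:
    - [[0,0,0,-6,0,0,200],[0,0,0,-6,0,0,200],[0,0,0,-6,0,0,200],[0,0,0,-7,0,0,200],[0,0,0,-7,0,0,200],[0,0,0,-7,0,0,200],[0,0,0,-7,0,0,200],[0,0,0,-7,0,0,200],[0,0,0,-7,0,0,200],[0,0,0,0,0,0,200]]

```text
clock: 12.0
eef_pos: [0.6155, -0.0189, 0.1056]
ee_rot: [0.586, 0.81, -0.0, 0.0]
ft_force: [-0.6, 0.3, -0.9]
finger_gap: 0.0281
```

```bash
python3 - <<'E'
from h import *
exec(open('st.py').read())
s=snap('scene','s3.png')
plan([.560,-.16,.18],85,6,200)
E
```

```text
12.0 [ 0.6155 -0.0189  0.1056] yaw 108.22 F [-0.59  0.27 -0.93] T [ 0.001 -0.069 -0.004] gap 0.0281 | Falong -0.44 Fside -0.47 s 185.3 side 0.06
[[-0.0,0.0,0.0677,-19.6,-16.2,-12.4,200],[-0.0,0.0,0.0677,-20.6,-14.8,-12.4,200],[-0.0,0.0,0.0677,-21.6,-13.3,-12.4,200],[-0.0,0.0,0.0677,-22.5,-11.9,-12.4,200],[-0.0,0.0,0.0677,-23.2,-10.4,-12.4,200],[-0.0,0.0,0.0677,-23.8,-8.7,-12.4,200]]
(array([ 0.56, -0.16,  0.18]), 'yaw', np.float64(84.99))
```

View pics/s3.png

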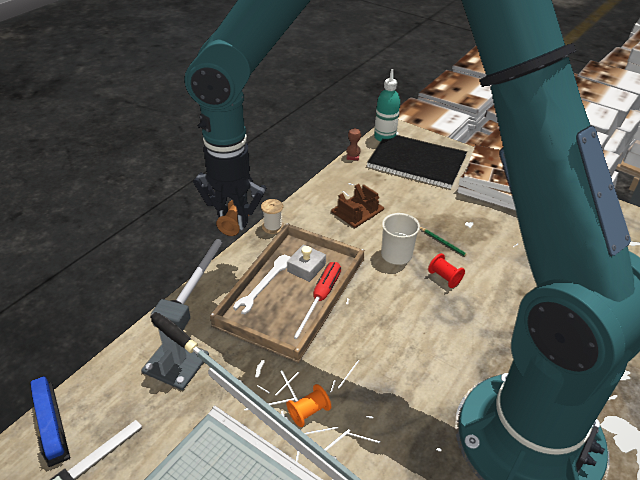

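The reel is free of the spindle and held in the gripper at about (228,217). The stand is at (175,350) and the spool at (272,213), both untouched. Next I carry the reel to the cradle.

jog_arm:
  series:
    - [[0,0,0.068,-19.6,-16.2,-12.4,200],[0,0,0.068,-20.6,-14.8,-12.4,200],[0,0,0.068,-21.6,-13.3,-12.4,200],[0,0,0.068,-22.5,-11.9,-12.4,200],[0,0,0.068,-23.2,-10.4,-12.4,200],[0,0,0.068,-23.8,-8.7,-12.4,200]]

```text
clock: 12.65
eef_pos: [0.5594, -0.1594, 0.1806]
ee_rot: [0.738, 0.675, 0.0, -0.0]
ft_force: [1.0, 0.3, -0.7]
finger_gap: 0.0275
```

```bash
python3 -c "
from h import *
plan([.516,-.303,.15],79,6,200)"
```

```text
[[-0.0,-0.0001,0.0171,-24.5,-5.1,5.1,200],[-0.0,-0.0001,0.0171,-24.6,-4.6,5.1,200],[-0.0,-0.0001,0.0171,-24.6,-4.2,5.1,200],[-0.0,-0.0001,0.0171,-24.7,-3.8,5.1,200],[-0.0,-0.0001,0.0171,-24.8,-3.4,5.1,200],[-0.0,-0.0001,0.0171,-24.9,-3.0,5.1,200]]
(array([ 0.516, -0.303,  0.15 ]), 'yaw', np.float64(78.99))
```

jog_arm:
  series:
    - [[0,0,0.017,-24.5,-5,5,200],[0,0,0.017,-24.6,-4.6,5,200],[0,0,0.017,-24.6,-4.2,5,200],[0,0,0.017,-24.7,-3.8,5,200],[0,0,0.017,-24.8,-3.4,5,200],[0,0,0.017,-24.9,-3,5,200],[0,0,0,0,0,0,200],[0,0,0,0,0,0,200],[0,0,0,0,0,0,200],[0,0,0,0,0,0,200]]

```text
clock: 13.65
eef_pos: [0.5177, -0.3012, 0.1504]
ee_rot: [0.77, 0.638, 0.001, -0.0]
ft_force: [0.2, -0.4, 0.2]
finger_gap: 0.028
```

```bash
python3 - <<'E'
from h import *
s=snap('wrist','w4.png')
st=bot.state();print(st['clock'],st['eef_pos'],yaw(st))
Rm=cv2.Rodrigues(s['rvec'])[0];t=s['tvec'].ravel()
def px(P): c=Rm@np.array(P)+t;return (c[:2]/c[2]*[s['fx'],s['fy']]+[s['cx'],s['cy']]).round(1)
print('cradle c z.045',px([.5157,-.3044,.045]),'tcp',px(st['eef_pos']))
cv2.imwrite('pics/c4.png',s['pixels'])
E
```

```text
13.7 [ 0.51768023 -0.30144575  0.15042923] (np.float64(79.26222415928758), array([ 7.31008825e-04,  4.57343564e-04, -9.99999628e-01]))
cradle c z.045 [315.6 239.1] tcp [317.1 302.6]
```

View pics/c4.png

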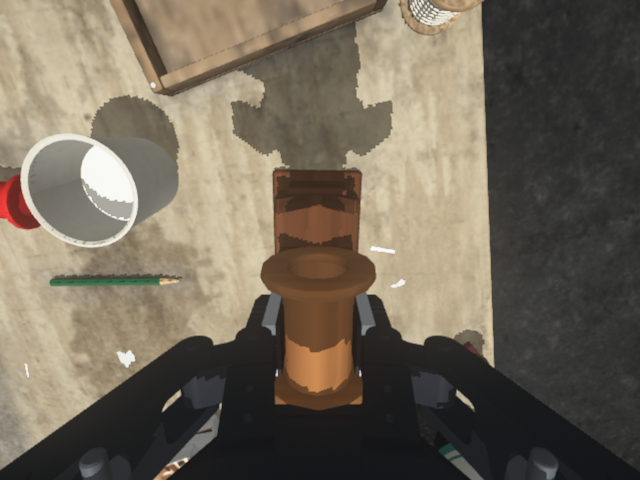

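The held reel hangs square to the cradle: the flange spans columns 261–375 (centre 318) and the cradle 274–361 (centre 317.5). I'll measure both from the depth image.

```bash
python3 - <<'E'
from h import *
from scipy.optimize import least_squares
s=ld('w4');W=cloud(s)
t1=np.array(bot.state()['eef_pos']);a=np.radians(79.26);X=np.array([np.cos(a),np.sin(a)]);Y=np.array([np.sin(a),-np.cos(a)])
def tf(P): d=P[...,:2]-t1[:2];return np.stack([d@X,d@Y,P[...,2]],-1)*1000
T=tf(W)
# cradle rows
for v in(176,185,200,220,240):
    r=T[v,260:380];m=(r[:,2]>4)&(r[:,2]<60);u=np.where(m)[0]+260
    print(v,u.min(),u.max(),'x',np.median(r[m,0]).round(1),'y edges',r[m,1].min().round(1),r[m,1].max().round(1),'z',np.percentile(r[m,2],[5,50,95]).round(1))
P=T[170:400,255:380].reshape(-1,3);C=P[(P[:,2]>5)&(P[:,2]<52)];
r=cv2.minAreaRect(C[:,:2].astype(np.float32));print('cradle pts rect',r,'xmax',np.percentile(C[:,0],99.5))
B=P[(P[:,2]>160)&(P[:,2]<200)];print('reel pts x',np.percentile(B[:,0],[.5,50,99.5]),'z',B[:,2].max())
b=B[(abs(B[:,0])<9)]
f=lambda q:np.hypot(b[:,1]-q[0]-q[1]*b[:,0],b[:,2]-q[2])-15
q=least_squares(f,[0,0,168],loss='soft_l1').x;print('barrel y0,slope,z',q.round(2),len(b),'tcp z',t1[2])
FL=P[(P[:,2]>140)&(P[:,0]>17)];print('flange y',np.percentile(FL[:,1],[1,99]),'x',np.percentile(FL[:,0],[1,50,99]),'z',FL[:,2].max())
E
```

```text
176 273 361 x 40.4 y edges -37.7 36.6 z [7.2 8.4 9.7]
185 273 361 x 36.8 y edges -38.0 36.9 z [ 7.4 32.4 35.2]
200 274 360 x 24.9 y edges -33.0 36.6 z [17.1 32.2 44.1]
220 274 359 x 2.1 y edges -38.5 36.6 z [6.7 8.3 9.3]
240 275 358 x -16.4 y edges -37.9 36.4 z [7.2 8.3 9.5]
cradle pts rect ((7.960514068603516, -0.7846717834472656), (76.24530029296875, 74.64033508300781), 89.99952697753906) xmax 45.13074220770257
reel pts x [-23.86192401   8.84178643  28.48756042] z 199.99830164489666
barrel y0,slope,z [ 4.1000e-01 -4.0000e-02  1.6948e+02] 4220 tcp z 0.15042922644140141
flange y [-20.04123235  21.03395043] x [17.32154566 26.48829604 28.57997651] z 230.76352531058308
```

jog_arm:
  series:
    - [[0,0,0.002,-3,-1,10,200],[0,0,0.002,0,0,18,200],[0,0,0,0,0,18,200],[0,0,0,0,0,18,200],[0,0,0,0,0,18,200],[0,0,0,0,0,10,200],[0,0,0,0,0,6,200],[0,0,0,0,0,0,200],[0,0,0,0,0,0,200]]

```text
clock: 14.6
eef_pos: [0.5158, -0.3059, 0.0525]
ee_rot: [0.772, 0.635, 0.0, 0.0]
ft_force: [0.4, -0.4, -1.8]
finger_gap: 0.0275
```

```bash
python3 st.py
```

```text
14.6 [ 0.5158 -0.3059  0.0525] yaw 78.89 F [ 0.4  -0.4  -1.77] T [-0.013 -0.011  0.009] gap 0.0275 | Falong 0.51 Fside 0.25 s 426.4 side -184.76
```

jog_arm:
  series:
    - [[0,0,0,1.5,0,4,200],[0,0,0,0,0,4,200],[0,0,0,0,0,4,200],[0,0,0,0,0,3,200],[0,0,0,0,0,3,200],[0,0,0,0,0,0,200],[0,0,0,0,0,0,200]]

```text
clock: 15.3
eef_pos: [0.5156, -0.3043, 0.034]
ee_rot: [0.772, 0.635, -0.0, -0.0]
ft_force: [-0.2, -0.5, -0.4]
finger_gap: 0.0275
```

jog_arm:
  series:
    - [[0,0,0,0,0,1,200],[0,0,0,0,0,1,200],[0,0,0,0,0,1,200],[0,0,0,0,0,0,200]]

```text
clock: 15.7
eef_pos: [0.5155, -0.3043, 0.031]
ee_rot: [0.772, 0.635, -0.0, -0.0]
ft_force: [0.6, 0.3, -0.8]
finger_gap: 0.0282
```

jog_arm:
  series:
    - [[0,0,0,0,0,1,200],[0,0,0,0,0,0,200]]

```text
clock: 15.9
eef_pos: [0.5156, -0.3043, 0.03]
ee_rot: [0.772, 0.635, -0.0, -0.0]
ft_force: [1.0, -0.7, -0.4]
finger_gap: 0.0277
```

jog_arm:
  series:
    - [[0,0,0,0,0,0.7,200],[0,0,0,0,0,0,200]]

```text
clock: 16.1
eef_pos: [0.5158, -0.3043, 0.0297]
ee_rot: [0.772, 0.635, 0.0, 0.0]
ft_force: [-0.8, -0.0, 2.7]
finger_gap: 0.0279
```

jog_arm:
  series:
    - [[0,0,0,0,0,0.7,200],[0,0,0,0,0,0,200]]

```text
clock: 16.3
eef_pos: [0.5157, -0.3043, 0.0295]
ee_rot: [0.772, 0.635, -0.0, 0.0]
ft_force: [-1.7, 0.6, 7.6]
finger_gap: 0.0276
```

jog_arm:
  series:
    - [[0,0,0,0,0,0.7,200],[0,0,0,0,0,0,200]]

```text
clock: 16.5
eef_pos: [0.5158, -0.3043, 0.0294]
ee_rot: [0.772, 0.635, -0.0, 0.0]
ft_force: [-1.9, 1.8, 11.8]
finger_gap: 0.0276
```

Contact with the cradle came at TCP z ≈ 0.0297. I'll ease the load off and open the fingers slowly.

jog_arm:
  series:
    - [[0,0,0,0,0,-1.3,200],[0,0,0,0,0,0,180],[0,0,0,0,0,0,165],[0,0,0,0,0,0,155],[0,0,0,0,0,0,145],[0,0,0,0,0,0,135],[0,0,0,0,0,0,120],[0,0,0,0,0,0,105],[0,0,0,0,0,0,105],[0,0,0,0,0,0,105]]

```text
clock: 17.5
eef_pos: [0.5156, -0.3043, 0.0293]
ee_rot: [0.772, 0.635, -0.0, 0.0]
ft_force: [1.1, 0.7, 0.3]
finger_gap: 0.0503
```

```bash
python3 st.py
```

```text
17.5 [ 0.5156 -0.3043  0.0293] yaw 78.89 F [1.1  0.69 0.32] T [ 0.    -0.037 -0.046] gap 0.0503 | Falong -0.31 Fside 1.26 s 424.9 side -184.42
```

jog_arm:
  series:
    - [[0,0,0,0,0,-8,105],[0,0,0,0,0,-15,105],[0,0,0,0,0,-20,105],[0,0,0,0,0,-30,105],[0,0,0,0,0,-40,105],[0,0,0,0,0,-40,105],[0,0,0,0,0,-30,105],[0,0,0,0,0,0,105],[0,0,0,0,0,0,105],[0,0,0,0,0,0,105]]

```text
clock: 18.5
eef_pos: [0.5146, -0.3041, 0.2118]
ee_rot: [0.772, 0.635, -0.0, -0.001]
ft_force: [-0.4, -0.2, -0.8]
finger_gap: 0.0502
```

jog_arm:
  series:
    - [[0,0,0,-45,0,-5,105],[0,0,0,-45,0,-5,105],[0,0,0,-40,0,0,105],[0,0,0,-20,0,0,105],[0,0,0,0,0,0,105],[0,0,0,0,0,0,105],[0,0,0,0,0,0,105],[0,0,0,0,0,0,105]]

```text
clock: 19.3
eef_pos: [0.4878, -0.4488, 0.2222]
ee_rot: [0.771, 0.637, 0.0, -0.001]
ft_force: [-0.1, -0.2, -0.1]
finger_gap: 0.0504
```

```bash
python3 - <<'E'
from h import *
from scipy.optimize import least_squares
exec(open('st.py').read())
w=snap('wrist','w5.png');s=snap('top','t5.png')
a=np.radians(79);X=np.array([np.cos(a),np.sin(a)]);Y=np.array([np.sin(a),-np.cos(a)]);c0=np.array([.5157,-.3044])
for n,s_ in(('wrist',w),('top',s)):
    T=cloud(s_).reshape(-1,3);d=T[:,:2]-c0;T=np.stack([d@X,d@Y,T[:,2]],-1)*1000
    T=T[(abs(T[:,0])<55)&(abs(T[:,1])<30)&(T[:,2]>40)&(T[:,2]<80)]
    b=T[(abs(T[:,0])<15)&(abs(T[:,1])<14)&(T[:,2]>50)]
    f=lambda q:np.hypot(b[:,1]-q[0]-q[1]*b[:,0],b[:,2]-q[2])-15
    q=least_squares(f,[0,0,48],loss='soft_l1').x
    F=T[T[:,2]>65];print(n,len(b),'y,slope,z',q.round(3),'flange x',np.percentile(F[:,0],[1,25,50,75,99]).round(1))
cv2.imwrite('pics/c5.png',np.hstack([cv2.resize(w['pixels'],(400,300)),cv2.resize(s['pixels'][150:300,320:520],(400,300))]))
E
```

```text
19.3 [ 0.4878 -0.4488  0.2222] yaw 79.11 F [-0.07 -0.17 -0.14] T [ 0.015 -0.061 -0.037] gap 0.0504 | Falong 0.14 Fside -0.13 s 553.3 side -256.19
wrist 1441 y,slope,z [3.2200e-01 1.2000e-02 4.8421e+01] flange x [-27.6 -26.1 -24.3  23.3  24.6]
top 158 y,slope,z [6.3500e-01 1.5000e-02 4.8411e+01] flange x [-27.8 -24.8  -6.3  25.1  27.9]
```

View pics/c5.png

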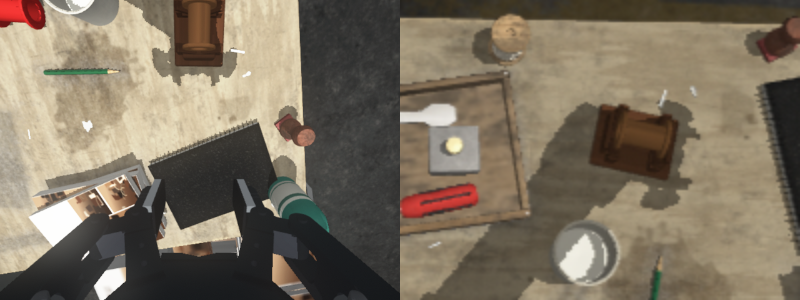

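The reel lies in the cradle at about (640,135) in the right half of the picture. Its centre measures 48.4 mm high and about 0.5 mm off across, with a tilt of about 0.015 rad. The spool, pot and weight are where they were, and the gripper is clear.

```bash
python3 -c "
from h import *
print(job.close_job())"
```

```text
the job is handed in; nothing more can be done
None
```

The reel is off the spindle and lying in the cradle, let go, and the job was handed in at about 19 s of the 67 s allowed. No verdict was reported.

- **Drawing off:** I gripped the barrel, lifted it 1.4 mm to take its weight off the spindle and turned it about 7° into line with the spindle. I then drew it along in steps. Side force between steps read 0.8 N or less; the highest side reading at any time was about 2 N, just after gripping. Spindle bend was not measured directly.
- **Laying down:** I lowered the reel until contact at TCP z ≈ 0.030 m. The contact force reached about 12 N before I eased it off and opened the fingers slowly.
- **Last checks:** The wrist and top cameras agree. The reel's centre is 48.4 mm high, 0.3 to 0.6 mm off across the cradle, and roughly 0 to 1.5 mm off along it. Its axis is within about 0.015 rad of the cradle's.
- **Surroundings:** By eye in the last picture, the spool, glue pot and press weight stand where they were; I did not measure them again. The gripper is clear of everything.

No check failed. The only disagreements were 1 to 2 mm between my two measurements of the cradle's position, within the tolerance.

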